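# Push a recalled medicine carton through the flap of the returns hatch

## Robot

A 6-joint arm with a two-finger parallel gripper is mounted at the origin on the work surface. World frame = base frame: x ahead of the robot, y to its left, z up, the work surface at z = 0. Lengths are in mm, angles in rad, forces in N, time in s.
With the tool pointing down it reaches from about 375 to 825 mm from the base axis. Payload 5.5 kg.
Tool frame: the origin (TCP) lies between the finger pads; the fingertips stand 25 mm ahead of it and the grasp point (between the pads) lies 6 mm ahead of it; z points along the fingers, y is the direction in which the jaws open and shut (so a half turn about z gives the same grasp; the last joint's range is limited). The gripper opens to 85 mm and grips with 20 to 120 N. Pads are 22 mm wide; open, the fingers measure 114 mm over their backs; the gripper's body (76 mm by 85 mm) begins 54 mm behind the grasp point. The pads swing forward as they close: fully open they stand 13 mm farther back than shut.
Start: joints at [1.123, 0.314, -0.047, 1.21, 0, 1.571], TCP at [259.786, 540.838, 256.299] pointing down, gripper open.
Joint ranges: [-2.67, 2.67], [-0.69, 1.73], [-1.03, 1.25], [-2.08, 2.16], [-1.42, 1.45], [-3.14, 3.14]. Speed limits (rad/s): [2.39, 2.39, 3.01, 3.14, 3.14, 3.14].

## Interface

Orientations are given as a unit quaternion [x, y, z, w].
In Python, from rig import ctrl gives the robot as it stands. Calls block until the motion is done:
- ctrl.goto(position, orientation): joint-space move of the TCP to a pose.
- ctrl.servo_line(position, v=150, ori=None, stop_force=None): straight line of the TCP; ori=None keeps the orientation; v is the mean speed in mm/s. With stop_force (N) it stops when the force on the tool has changed by that much, and returns True; else False.
- ctrl.goto_joints(angles): joint-space move.
- ctrl.gripper_open() and ctrl.grab(): open the fingers fully, or close them until they stop; the grip force is fixed at half the most.
- ctrl.pause(seconds).
- ctrl.solve_ik(position, orientation): joint angles nearest the present ones, or None.
- ctrl.capture(name): name is "scene" or "top" or "wrist"; returns (picture, depth): 420x560x3 uint8, red, green, blue; 420x560 float32, mm along the optical axis (not along the pixel's ray), 0 where there is no reading.
- ctrl.get_calibration(name): a dict with "intrinsics" (3x3 intrinsics, pixels), "pose" (4x4, takes a point from camera to world coordinates). Camera axes: x right, y up, looking along -z (the intrinsics and any distortion apply to the point x, -y, -z); pixel columns grow to the right and rows downward; lengths in mm; the calibration is good to about 2 mm. A picture is of the moment at which its call begins: read the wrist's pose just before it. get_calibration takes no time and is no camera call; for the wrist camera it gives the pose at the moment of the call.
A pose or a line that the arm cannot do raises ctrl.PlanningError and nothing moves.
- ctrl.sign_off(): hands the job in, once; it reports no verdict.
Readings, each from a call of its own:
- ctrl.current_t(): time.
- ctrl.current_joint_positions(): joint angles.
- ctrl.current_dq(): joint speeds.
- ctrl.current_joint_efforts(): joint torques, N m.
- ctrl.current_tool_pos(): TCP position.
- ctrl.current_ee_rot(): TCP orientation.
- ctrl.current_ft_force(): force on the tool from outside, world axes, zero at the start.
- ctrl.current_moment(): the same for the moment, N m.
- ctrl.current_width(): finger opening in mm.
Only numpy, scipy, OpenCV 4.12 (cv2) and the standard library are available. Lean on these libraries where they do the work, as an engineer would, in place of code of your own. Each camera call takes 0.05 s, during which the arm holds its last target. There are 200 camera calls.

## Task

The red-banded carton has been recalled. Lay it flat on the loading deck of the returns hatch, lined up with the orange flap, and let go of it; then push it through the flap so that it slides all the way down the chute and the flap falls shut behind it. Leave the other cartons, the bottle and the tape roll where they are.

Things in the scene. Friction and masses are not known exactly. Their poses are not given: they have to be found in the camera images.
- red_carton_mid (a point): loose white cardboard carton with red bands, lying flat on the bench: 140 mm long (its x axis) x 60 mm wide (y) x 45 mm high (z), 0.14 to 0.28 kg; this point is its centre. This is the carton to post.
- blue_carton_mid (a point): loose white cardboard carton with blue bands, lying flat on the bench: 140 mm long (its x axis) x 60 mm wide (y) x 45 mm high (z), 0.14 to 0.28 kg; this point is its centre. Bystander.
- green_carton_mid (a point): loose white cardboard carton with green bands, lying flat on the bench: 140 mm long (its x axis) x 60 mm wide (y) x 45 mm high (z), 0.14 to 0.28 kg; this point is its centre. Bystander.
- syrup_mid (a point): amber bottle standing on the bench, 60 mm across, 120 mm high; this point is its centre. Bystander.
- tape_mid (a point): roll of brown tape lying on the bench, 100 mm across, 45 mm high; this point is its centre. Bystander.
- sill (a point): fixed returns hatch: middle of the gateway's sill, at deck height, 95 mm above the bench. x is level and points the way to push, through the flap; y across, z up. At x = 0 to 10 mm stands a blue gate frame, 180 mm wide, 80 mm tall above the deck, its opening 80 mm wide, 70 mm high, centred on y = 0.
- deck (a point): middle of the hatch's level steel loading deck, on its surface, 100 mm before the sill (axes as the sill's). The deck tops a white block 200 mm long (x), 180 mm wide, 95 mm high, that ends at the gate frame. Two yellow lines 80 mm apart mark the lane.
- chute_stop (a point): foot of the rubber stop at the end of the smooth steel chute (slippery), which drops at 25 degrees from the sill, 185 mm along the slope, inside clear walls and a clear cover as high as the gate frame. A flat carton whose centre is pushed 25 mm or more past the sill tips and slides down by itself: the fingers need not enter the gate. Axes as the sill's.
- flap (a joint): orange flap in the gateway, 78 mm wide x 60 mm tall, 30 g, hung by its top edge 67 mm above the deck, at x = 6 mm of the sill; 0 rad = hanging shut, grows to 1.5 as it swings inwards; it cannot swing outwards. Falls shut by its own weight when nothing props it.
Things that resemble listed ones, but are neither listed nor needed, are in the scene too. What is shaped like the part that bears red_carton_mid but pink, purple or yellow is not meant.

How it is judged (in metres and radians):
On the way, in this order (a step that is already met when the one before it is completed fails the run):
1. the red-banded carton lies flat on the loading deck, in front of the gate and in line with it (centre within 20 mm of the lane's middle, within 15 degrees), let go and at rest (x of red_carton_mid in the frame of sill between -0.2 and -0.05 m and y of red_carton_mid in the frame of sill between -0.02 and 0.02 m and z of red_carton_mid in the frame of sill between 0.012 and 0.033 m and angle between the x axis of red_carton_mid and the x axis of sill, either way round below 0.26 rad and angle between red_carton_mid's own z axis and vertical below 0.1 rad and contact force between red_carton and the fingers below 0.3 N and linear speed of red_carton below 0.02 m/s), for 0.2 s.
2. the carton's centre is pushed past the sill, the flap swung open over it (x of red_carton_mid in the frame of sill above 0.005 m and value of joint flap above 0.5 rad), for 0.02 s.
At the end, for the whole second after the job is handed in: The red-banded carton lies flat and at rest in the chute (within 35 degrees of level), wholly past the flap near the rubber stop (centre 85 to 160 mm beyond the sill, within 30 mm of the middle and 0 to 60 mm below the sill), and the flap hangs shut (under 0.08 rad) (x of red_carton_mid in the frame of sill between 0.085 and 0.16 m and y of red_carton_mid in the frame of sill between -0.03 and 0.03 m and z of red_carton_mid in the frame of sill between -0.06 and 0 m and angle between red_carton_mid's own z axis and vertical below 0.6 rad and linear speed of red_carton below 0.02 m/s and value of joint flap below 0.08 rad); the robot touches nothing.
It fails at once if the blue-banded carton is disturbed (moved more than 25 mm) (distance of blue_carton_mid from where it was at the start of the episode above 0.025 m).
It fails at once if the green-banded carton is disturbed (moved more than 25 mm) (distance of green_carton_mid from where it was at the start of the episode above 0.025 m).
It fails at once if the amber bottle is disturbed (moved more than 25 mm) (distance of syrup_mid from where it was at the start of the episode above 0.025 m).
It fails at once if the tape roll is disturbed (moved more than 25 mm) (distance of tape_mid from where it was at the start of the episode above 0.025 m).
It also fails if it takes over 56 s, if anything falls off the work surface, if the arm or the gripper's body presses on something with over 40 N, if the wrist force passes 120 N, or if a joint passes its speed limit or range.

## Working session

There is one attempt and no reset: what is moved stays moved. The work goes in short steps, each a Python script; the robot and the scene stay as the last script left them, time stands still between calls to the robot, and variables do not carry over. Pictures are saved under pics/ and viewed, about 8 in all and at most 12, crops included, and the job is handed in when it is done.

```bash
ls; mkdir -p pics; python3 - <<'E'
from rig import ctrl
import cv2,numpy as np
for n in ["scene","top"]:
    p,d=ctrl.capture(n); c=ctrl.get_calibration(n)
    np.savez(f"{n}.npz",p=p,d=d,K=c["intrinsics"],T=c["pose"])
    cv2.imwrite(f"pics/{n}.png",p[:,:,::-1]); print(n,c)
E
```

```text
pics
scene {'intrinsics': array([[508.78080752,   0.        , 276.55788047],
       [  0.        , 508.78080752, 214.08841149],
       [  0.        ,   0.        ,   1.        ]]), 'pose': array([[ 7.59283092e-01, -5.63542987e-01,  3.25435843e-01,
         1.06378687e+03],
       [ 6.50758912e-01,  6.58612693e-01, -3.77812334e-01,
        -7.40577610e+02],
       [-1.42268561e-03,  4.98646792e-01,  8.66804103e-01,
         1.60060705e+03],
       [ 0.00000000e+00,  0.00000000e+00,  0.00000000e+00,
         1.00000000e+00]])}
top {'intrinsics': array([[382.79444385,   0.        , 278.85952583],
       [  0.        , 382.79444385, 208.10919764],
       [  0.        ,   0.        ,   1.        ]]), 'pose': array([[-1.13274677e-02,  9.98519484e-01, -5.32027138e-02,
         4.24609584e+02],
       [-9.99838145e-01, -1.20540564e-02, -1.33560079e-02,
        -1.20558401e+02],
       [-1.39775426e-02,  5.30428129e-02,  9.98494411e-01,
         1.36102663e+03],
       [ 0.00000000e+00,  0.00000000e+00,  0.00000000e+00,
         1.00000000e+00]])}
```

View pics/top.png

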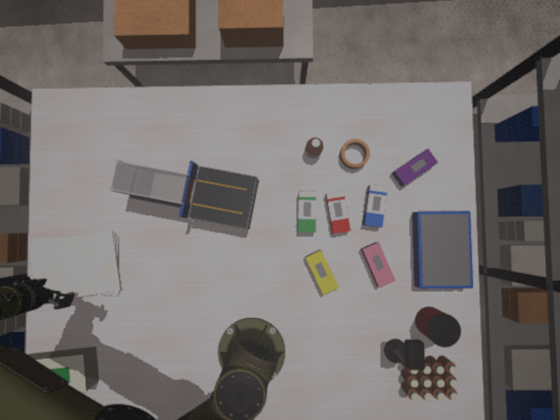

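View pics/scene.png

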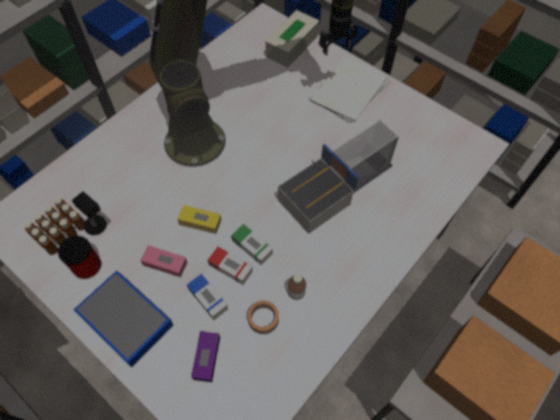

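The top view shows five similarly shaped cartons:
- green-banded at (307,213)
- red-banded at (339,214)
- blue-banded at (375,207)
- solid yellow at (321,272)
- pink at (378,265) and purple at (414,168)

The one at (339,214) is white with red bands, so it is the target. The hatch is at (190,195): its gate is at column 190 and the deck is to the right of it.

```bash
cat > h.py <<'E'
import numpy as np,cv2
def cloud(p,d,K,T):
    v,u=np.mgrid[:d.shape[0],:d.shape[1]].astype(float)
    P=np.stack([(u-K[0,2])/K[0,0]*d,-(v-K[1,2])/K[1,1]*d,-d],-1)
    return P@T[:3,:3].T+T[:3,3]
def ray(u,v,z,K,T):
    r=T[:3,:3]@np.array([(u-K[0,2])/K[0,0],-(v-K[1,2])/K[1,1],-1.]); return T[:3,3]+r*(z-T[2,3])/r[2]
def rect(pts):
    c,s,a=cv2.minAreaRect(pts.astype(np.float32))
    if s[0]<s[1]: s=(s[1],s[0]); a+=90
    return np.round(c,1),np.round(s,1),round((a+90)%180-90,1)   # long-axis angle, world deg
E
python3 - <<'E'
import numpy as np,cv2
from h import *
for n in ["top","scene"]:
    f=np.load(n+".npz"); p,d,K,T=f["p"],f["d"],f["K"],f["T"]; W=cloud(p,d,K,T); z=W[...,2]
    print(n,"bench z",np.median(z[(abs(W[...,0]-400)<100)&(abs(W[...,1])<30)&(d>0)]))
    reg=(W[...,0]>250)&(W[...,0]<900)&(abs(W[...,1])<600)&(d>0)
    for lo,hi in [(33,58),(86,104)]:
        m=cv2.morphologyEx((reg&(z>lo)&(z<hi)).astype(np.uint8),cv2.MORPH_OPEN,np.ones((3,3)))
        k,L,S,C=cv2.connectedComponentsWithStats(m)
        for i in range(1,k):
            if S[i,4]>80: print((lo,hi),S[i,4],C[i].round(),*rect(W[L==i][:,:2]),"z",np.median(z[L==i]).round(1))
    hsv=cv2.cvtColor(p,cv2.COLOR_RGB2HSV)
    for nm,m,zz in [("yellow",(abs(hsv[...,0].astype(int)-23)<8)&(hsv[...,1]>90)&(z>80)&(z<110)&reg,95),("blueframe",(abs(hsv[...,0].astype(int)-112)<12)&(hsv[...,1]>90)&(z>60)&reg,175)]:
        k,L,S,C=cv2.connectedComponentsWithStats(m.astype(np.uint8))
        for i in range(1,k):
            if S[i,4]>15: print(nm,S[i,4],C[i].round(),*rect(W[L==i][:,:2]),"z",np.percentile(z[L==i],[5,50,95]).round(1))
f=np.load("top.npz");p=f["p"]
a=cv2.resize(p[180:260,285:405],(780,520),interpolation=cv2.INTER_CUBIC)
cv2.imwrite("pics/crop1.png",a[:,:,::-1])
E
```

```text
top bench z 1.1439610443023867
(33, 58) 298 [355. 153.] [ 682.2 -368. ] [98.  97.3] 44.4 z 43.9
(33, 58) 510 [410. 170.] [ 622.9 -563.4] [112.1  60.2] -56.3 z 44.8
(33, 58) 751 [375. 206.] [ 498.3 -435.1] [141.   62.3] -8.8 z 44.8
(33, 58) 739 [338. 212.] [ 478.8 -304.5] [141.1  60.5] 8.5 z 44.9
(33, 58) 724 [306. 212.] [ 480.6 -198. ] [138.2  59. ] -0.9 z 44.9
(33, 58) 647 [377. 262.] [ 303.4 -436.9] [128.3  60.8] 22.3 z 45.1
(33, 58) 502 [319. 266.] [ 289.  -237.8] [106.4  60. ] 24.9 z 45.0
(86, 104) 3293 [221. 197.] [531.1  89. ] [208.3 180.1] 78.3 z 95.0
yellow 102 [221. 184.] [573.1  85.9] [166.2   7.5] 78.5 z [ 90.6  95.1 100.4]
yellow 102 [217. 208.] [494.3 100.1] [166.3   6.9] 78.5 z [91.9 95.6 99.2]
blueframe 142 [186. 189.] [551.9 185.9] [173.4   8.2] -11.9 z [169.8 174.1 177.3]
blueframe 31 [419. 220.] [ 447.4 -573.9] [51.7 16.3] -10.0 z [60.4 62.2 64.8]
blueframe 24 [419. 243.] [ 368.9 -573.9] [57.2  8.7] 1.5 z [60.1 62.4 64.9]
blueframe 19 [420. 268.] [ 285.4 -574.4] [36.5  7. ] -2.1 z [60.4 61.8 63.4]
scene bench z 2.7232035742588323
(33, 58) 466 [204. 219.] [ 293.  -24
[... 422 characters left out ...]
 z 45.4
(86, 104) 2497 [315. 190.] [535.6  86. ] [216.5 184. ] 78.8 z 94.9
yellow 87 [312. 178.] [497.3 104. ] [165.6  13. ] 79.1 z [ 90.6  95.9 101. ]
yellow 100 [324. 194.] [573.6  85.6] [168.5  11.3] 79.0 z [ 89.8  94.9 101.5]
blueframe 18 [350.  31.] [283.6 568.3] [64.1 11.6] -74.0 z [295.  311.  344.1]
blueframe 21 [354.  35.] [296.8 587.4] [24.  15.1] 59.2 z [285.5 298.4 333.4]
blueframe 33 [343.  39.] [278.9 545.9] [73.3 23.8] 84.1 z [255.  307.9 322.3]
blueframe 116 [342. 163.] [563.8 200.6] [173.9  49.8] -12.3 z [165.3 174.  179.3]
blueframe 25 [134. 289.] [ 316.6 -577.7] [53.6  7.8] 1.5 z [60.2 61.7 66.1]
blueframe 23 [165. 321.] [ 471.5 -588.1] [25.2 15.8] -68.1 z [60.8 62.4 67.3]
```

View pics/crop1.png

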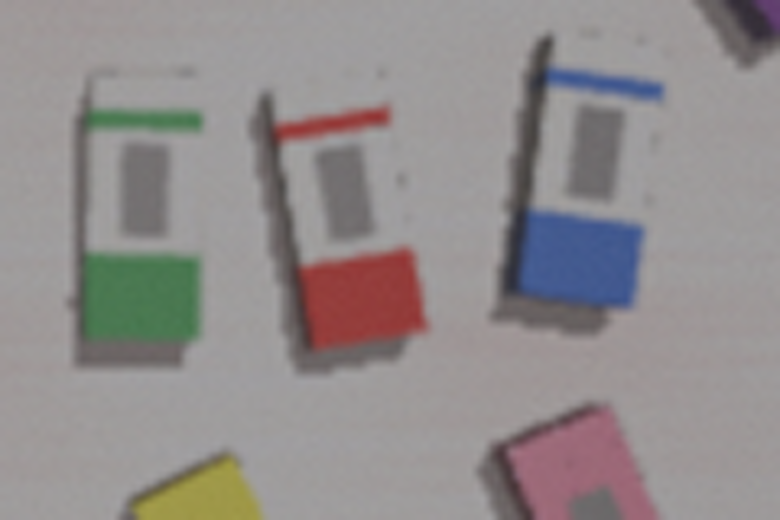

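The crop confirms the white carton with red bands. Both views agree to about 4 mm: red centre (480,-306), long axis 8.6°. The gaps to its neighbours are about 46 mm or more, enough for the open fingers. The lane direction is 78.5° and the sill is near (552,182). Next I move above the carton and look from close by.

```bash
cat >> h.py <<'E'
from scipy.spatial.transform import Rotation as R
def down(deg):
    t=np.radians(deg);c,s=np.cos(t),np.sin(t)
    return R.from_matrix(np.array([[c,s,0],[s,-c,0],[0,0,-1]])).as_quat()   # tool x at deg, z down
U=np.array([np.cos(np.radians(78.5)),np.sin(np.radians(78.5)),0]); N=np.array([-U[1],U[0],0])
SILL=np.array([552.,182,95])
def hatch(x,y,z): return SILL+x*U+y*N+[0,0,z]
E
python3 - <<'E'
from rig import ctrl
from h import *
for a in (8.6,188.6): print(a,ctrl.solve_ik([480,-306,220],down(a)),ctrl.solve_ik([480,-306,30],down(a)))
for a in (78.5,258.5,168.5,-11.5): print(a,ctrl.solve_ik(hatch(-105,0,30),down(a)),ctrl.solve_ik(hatch(-50,0,40),down(a)))
ctrl.goto([480,-306,230],down(8.6) if ctrl.solve_ik([480,-306,230],down(8.6)) is not None else down(188.6))
T=ctrl.get_calibration("wrist"); p,d=ctrl.capture("wrist")
W=cloud(p,d,T["intrinsics"],T["pose"]); z=W[...,2]
m=cv2.morphologyEx(((z>35)&(z<55)&(d>0)).astype(np.uint8),cv2.MORPH_OPEN,np.ones((5,5)))
k,L,S,C=cv2.connectedComponentsWithStats(m)
for i in range(1,k):
    if S[i,4]>500: print(S[i,4],C[i].round(),*rect(W[L==i][:,:2]),np.median(z[L==i]), np.median(p[L==i],0))
cv2.imwrite("pics/w1.png",p[:,:,::-1]); print(ctrl.current_t(),ctrl.current_tool_pos(),ctrl.current_joint_positions())
E
```

```text
8.6 [-0.56753762  0.27259148 -0.18576745  1.11243739  0.          2.42395671] [-0.56753762  0.44559243 -0.41667675  0.70852714  0.          2.42395671]
188.6 [-0.56753762  0.27259148 -0.18576745  1.11243739  0.         -0.71763594] [-0.56753762  0.44559243 -0.41667675  0.70852714  0.         -0.71763594]
78.5 [ 0.14787316  0.28669613 -0.39792121  0.88617898  0.          1.91938235] [ 0.24062581  0.31382329 -0.33473282  0.92224022  0.          2.012135  ]
258.5 [ 0.14787316  0.28669613 -0.39792121  0.88617898  0.         -1.22221031] [ 0.24062581  0.31382329 -0.33473282  0.92224022  0.         -1.12945765]
168.5 [ 0.14787316  0.28669613 -0.39792121  0.88617898  0.          0.34858602] [ 0.24062581  0.31382329 -0.33473282  0.92224022  0.          0.44133867]
-11.5 [ 0.14787316  0.28669613 -0.39792121  0.88617898  0.         -2.79300663] [ 0.24062581  0.31382329 -0.33473282  0.92224022  0.         -2.70025398]
1394 [392.  10.] [ 642.7 -373.7] [69.3 15.9] -82.6 44.24610910175227 [126.  94.  64.]
1692 [548.  93.] [ 598.9 -520.3] [64.7 23.7] 16.6 44.576561674123184 [71. 32. 92.]
10537 [164. 167.] [ 483.3 -198.7] [141.2  61.5] -1.8 44.669401616698906 [ 90. 103.  93.]
10261 [421. 187.] [ 500.2 -436.1] [141.1  62.4] -9.1 44.80656306176701 [ 83.  85. 126.]
9767 [279. 187.] [ 480.4 -306.4] [140.7  60.9] 8.7 44.7660249267675 [132.  96.  96.]
1610 [535. 278.] [ 428.4 -570.8] [104.2  14.3] -6.8 45.08234449929222 [ 5. 17. 38.]
3138 [193. 343.] [ 302.3 -237.3] [84.5 57.2] 27.0 44.66969552793498 [94. 80. 26.]
2888 [365. 344.] [ 327.2 -426.4] [80.6 55.1] 22.7 44.75426412214273 [142.  85. 102.]
3.2167 [ 480.41456777 -305.41786934  229.99770447] [-5.66359304e-01  2.67399564e-01 -1.69397097e-01  1.13397362e+00
  1.40338466e-04  2.42392649e+00]
```

View pics/w1.png

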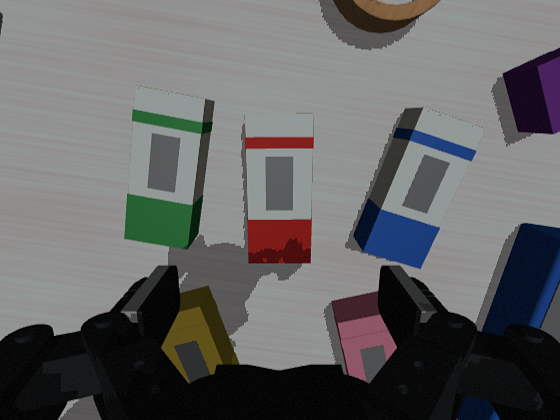

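The close view agrees: red at image (279,187), world (480.4,-306.4), 8.7°, with both finger paths clear of green and blue. Grasping now.

```bash
python3 - <<'E'
from rig import ctrl
from h import *
q=down(8.7)
ctrl.servo_line([480.4,-306.4,90],v=150,ori=q)
print(ctrl.servo_line([480.4,-306.4,32],v=60,stop_force=12),ctrl.current_tool_pos())
ctrl.grab(); print("w",ctrl.current_width(),ctrl.current_ft_force())
ctrl.servo_line([480.4,-306.4,240],v=150); print("w",ctrl.current_width(),ctrl.current_ft_force())
ctrl.goto(hatch(-110,0,150),down(78.5))
T=ctrl.get_calibration("wrist"); p,d=ctrl.capture("wrist")
W=cloud(p,d,T["intrinsics"],T["pose"]); z=W[...,2]
hsv=cv2.cvtColor(p,cv2.COLOR_RGB2HSV).astype(int)
rel=(W-SILL); hx,hy=rel@U,rel@N
for nm,m in [("yellow",(abs(hsv[...,0]-23)<8)&(hsv[...,1]>90)&(abs(z-95)<10)),("blue",(abs(hsv[...,0]-112)<12)&(hsv[...,1]>90)&(z>165)&(z<182)),("deck",(abs(z-95)<5)),("orange",(abs(hsv[...,0]-12)<5)&(hsv[...,1]>150)&(abs(hx)<40))]:
    k,L,S,C=cv2.connectedComponentsWithStats((m&(d>0)).astype(np.uint8))
    for i in range(1,k):
        if S[i,4]>60: print(nm,S[i,4],C[i].round(),*rect(np.c_[hx[L==i],hy[L==i]]),np.percentile(hx[L==i],[2,98]).round(1),np.percentile(hy[L==i],[2,98]).round(1),np.median(z[L==i]).round(1))
cv2.imwrite("pics/w2.png",p[:,:,::-1]); print(ctrl.current_t(),ctrl.current_width(),ctrl.current_tool_pos())
E
```

```text
False [ 480.72753201 -306.6195127    32.3886057 ]
w 59.34513058582191 [-0.36172644  0.09107592  3.86147732]
w 59.22610878151122 [ 0.39468935  0.81968978 -1.61926812]
yellow 271 [225.  85.] [-20.5  39.7] [31.9  4.5] 0.2 [-36.2  -5.2] [37.5 41.8] 95.6
yellow 269 [332.  85.] [-20.7 -40.4] [31.8  4.4] -0.4 [-36.3  -5.2] [-42.5 -38.3] 95.5
blue 8729 [279.  20.] [ 4.8 -0.5] [179.8  10.9] 89.7 [-0.2  9.6] [-85.5  84.7] 174.2
deck 18716 [280. 109.] [-84.   -0.3] [181.  180.6] -0.1 [-158.3    3.6] [-88.   87.2] 95.0
orange 1675 [279.  39.] [ 4.4 -0.4] [76.8  0.9] 89.9 [4.1 4.7] [-36.8  36.1] 128.5
8.7917 59.29983364533784 [530.28238314  73.11083887 244.94792051]
```

View pics/w2.png

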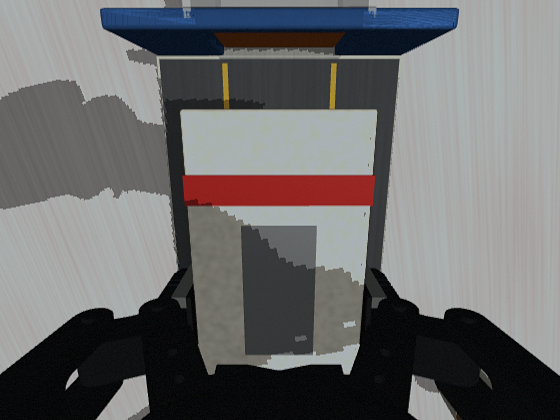

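The carton is held straight, and the hatch frame estimate is right to within 1 mm: yellow lines at y = ±40, frame at x = 0 to 10. I lower it, let go and check.

```bash
python3 - <<'E'
from rig import ctrl
from h import *
ctrl.servo_line(hatch(-110,0,40),v=120)
print(ctrl.servo_line(hatch(-110,0,29),v=25,stop_force=6),ctrl.current_tool_pos())
ctrl.gripper_open(); ctrl.pause(.2); print(ctrl.current_width())
ctrl.servo_line(hatch(-110,0,150),v=150); ctrl.pause(.3)
T=ctrl.get_calibration("wrist"); p,d=ctrl.capture("wrist")
W=cloud(p,d,T["intrinsics"],T["pose"]); z=W[...,2]; rel=W-SILL; hx,hy=rel@U,rel@N
m=(abs(z-140)<8)&(hx<-10)&(hx>-220)&(abs(hy)<60)&(d>0)
print(*rect(np.c_[hx[m],hy[m]]),np.median(z[m]),ctrl.current_t())
cv2.imwrite("pics/w3.png",p[:,:,::-1])
E
```

```text
True [530.74160791  74.26861431 127.55850929]
85.45191233371938
[-109.7   -0.2] [141.3  60.9] 0.2 139.7703870083525 12.1083
```

View pics/w3.png

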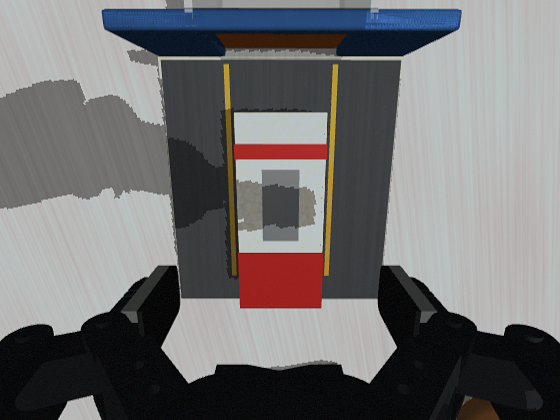

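The carton rests flat and free at x = -109.7, y = -0.2 mm, aligned to 0.2°. Now the push, with shut fingers behind it.

```bash
python3 - <<'E'
from rig import ctrl
from h import *
ctrl.grab(); print(ctrl.current_width())
ctrl.servo_line(hatch(-218,0,150),v=200)
ctrl.servo_line(hatch(-218,0,40),v=150)
for x in (-150,-90,-60,-48):
    r=ctrl.servo_line(hatch(x,0,40),v=50,stop_force=25); print(x,r,ctrl.current_ft_force().round(1))
    if r: break
ctrl.pause(.5)
ctrl.servo_line(hatch(-130,0,40),v=150); ctrl.servo_line(hatch(-130,0,170),v=150); ctrl.pause(.5)
p,d=ctrl.capture("wrist"); cv2.imwrite("pics/w4.png",p[:,:,::-1])
p,d=ctrl.capture("scene"); cv2.imwrite("pics/s4.png",cv2.resize(p[100:240,250:430],(720,560),interpolation=cv2.INTER_CUBIC)[:,:,::-1])
c=ctrl.get_calibration("scene");W=cloud(p,d,c["intrinsics"],c["pose"]); rel=W-SILL; hx,hy=rel@U,rel@N
hsv=cv2.cvtColor(p,cv2.COLOR_RGB2HSV).astype(int)
m=((hsv[...,0]<8)|(hsv[...,0]>172))&(hsv[...,1]>100)&(hx>-30)&(hx<250)&(abs(hy)<60)
print(m.sum(),np.c_[hx,hy,rel[...,2]].reshape(p.shape[0],3,-1).transpose(0,2,1)[m].mean(0) if m.any() else "",ctrl.current_t())
E
```

```text
0.11263084443667819
-150 False [-1.  -8.5  3.6]
-90 True [-0.6 -3.5  1. ]
26 [ 3.4565397   0.38186391 45.54877971] 18.7667
```

View pics/s4.png

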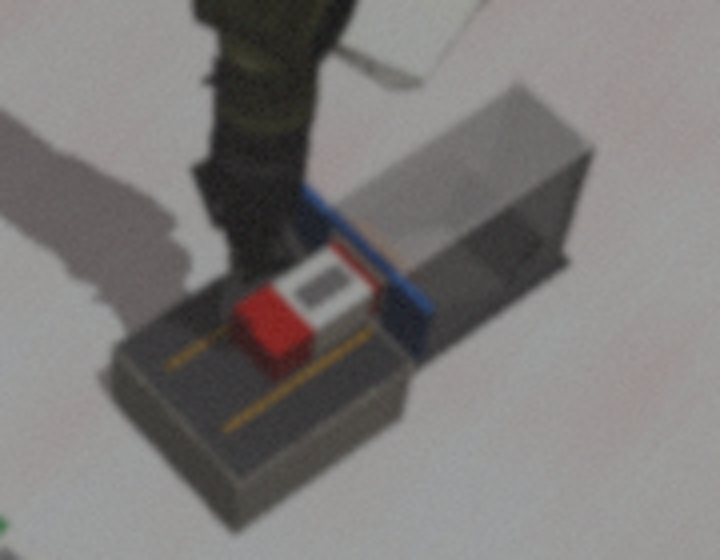

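View pics/w4.png

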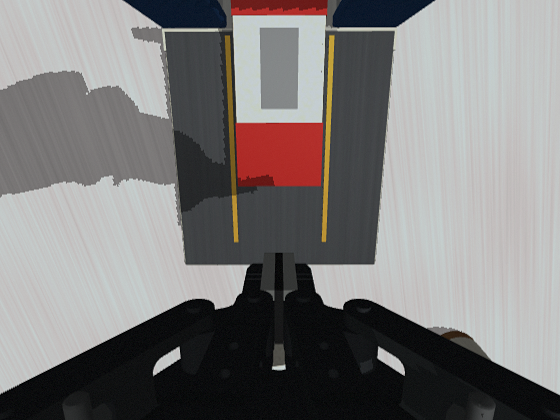

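The push stopped early on its own force threshold. The carton is straight on the lane, with its rear at about x = -125 and its front at the flap. Nothing looks jammed: it is centred in the opening. I continue from behind with a higher threshold.

```bash
python3 - <<'E'
from rig import ctrl
from h import *
ctrl.servo_line(hatch(-175,0,150),v=150)
ctrl.servo_line(hatch(-175,0,40),v=150)
r=ctrl.servo_line(hatch(-47,0,40),v=35,stop_force=50)
print(r,ctrl.current_ft_force().round(1),(ctrl.current_tool_pos()-SILL)@U)
ctrl.pause(.7)
if not r:
    ctrl.servo_line(hatch(-130,0,40),v=150); ctrl.servo_line(hatch(-130,0,170),v=150); ctrl.pause(.5)
p,d=ctrl.capture("wrist"); cv2.imwrite("pics/w5.png",p[:,:,::-1])
p,d=ctrl.capture("scene"); cv2.imwrite("pics/s5.png",cv2.resize(p[100:240,250:430],(720,560),interpolation=cv2.INTER_CUBIC)[:,:,::-1])
print(ctrl.current_t())
E
```

```text
False [-0.2  0.4  0.5] -47.04359094151657
26.95
```

View pics/s5.png

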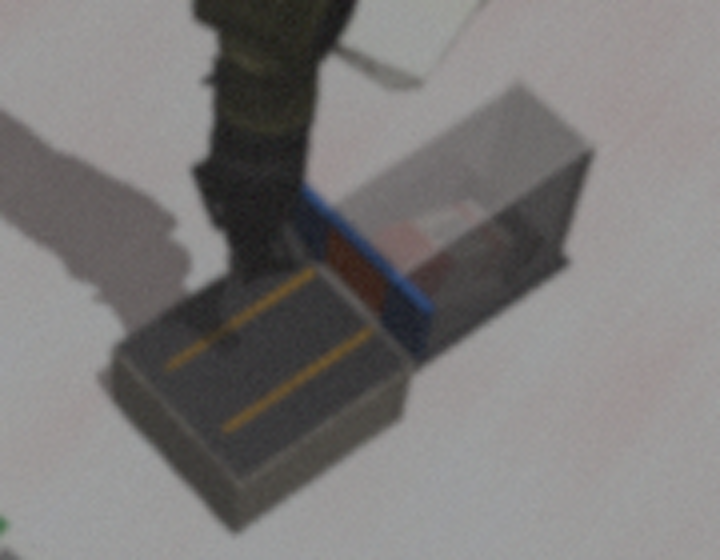

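The carton lies in the chute, seen through the clear cover, and the orange flap hangs in the gateway at (355,270). One numeric check, then I hand in.

```bash
python3 - <<'E'
from rig import ctrl
from h import *
p,d=ctrl.capture("scene");c=ctrl.get_calibration("scene");K,T=c["intrinsics"],c["pose"]
W=cloud(p,d,K,T); rel=W-SILL; hx,hy,hz=rel@U,rel@N,rel[...,2]
hsv=cv2.cvtColor(p,cv2.COLOR_RGB2HSV).astype(int)
m=(hsv[...,0]>4)&(hsv[...,0]<20)&(hsv[...,1]>110)&(abs(hx)<60)&(abs(hy)<45)&(hz>0)&(d>0)
if m.sum()>20: print("flap n",m.sum(),"x",np.percentile(hx[m],[5,50,95]),"z",np.percentile(hz[m],[5,95]),"slope",np.polyfit(hz[m],hx[m],1))
m=np.zeros(d.shape,bool); m[140:175,340:385]=True
m&=((hsv[...,0]<10)|(hsv[...,0]>170))&(hsv[...,1]>45)
v,u=np.where(m)
if len(u):
    g=np.array([ray(a,b,95,K,T) for a,b in zip(u,v)])-SILL   # carton top lies near sill height
    print("red seen in chute n",len(u),"x",np.percentile(g@U,[5,50,95]).round(),"y",np.percentile(g@N,[5,50,95]).round())
reg=(W[...,0]>250)&(W[...,0]<900)&(abs(W[...,1])<600)&(d>0)&(W[...,2]>33)&(W[...,2]<58)
k,L,S,C=cv2.connectedComponentsWithStats(cv2.morphologyEx(reg.astype(np.uint8),cv2.MORPH_OPEN,np.ones((3,3))))
for i in range(1,k):
    if S[i,4]>300: print(C[i].round(),*rect(W[L==i][:,:2]))
print(ctrl.current_ft_force().round(2),ctrl.current_t())
E
```

```text
flap n 105 x [-45.94559763   2.37115716   6.16730692] z [ 1.00642411 55.08227177] slope [  0.66946433 -25.3338356 ]
red seen in chute n 81 x [20. 68. 93.] y [-33. -13.  16.]
[204. 219.] [ 292.  -242.8] [111.8  68. ] 22.3
[252. 243.] [ 486.  -201.2] [143.8  63.1] -1.5
[165. 260.] [ 308.4 -441.4] [132.7  65.3] 23.5
[206. 295.] [ 501.4 -438.3] [144.4  61.7] -9.1
[263. 316.] [ 686.7 -371.5] [99.2 98.5] -71.1
[207. 348.] [ 626.5 -566.7] [112.2  62.2] -55.8
[-0.75 -0.38 -0.33] 27.0
```

View pics/w5.png

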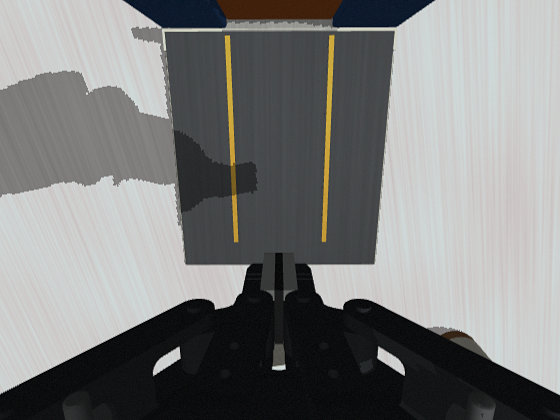

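The flap fit is contaminated by the yellow lines near z = 0. I refit without them and check how far the carton slid from the top camera.

```bash
python3 - <<'E'
from rig import ctrl
from h import *
p,d=ctrl.capture("scene");c=ctrl.get_calibration("scene");W=cloud(p,d,c["intrinsics"],c["pose"]); rel=W-SILL; hx,hy,hz=rel@U,rel@N,rel[...,2]
hsv=cv2.cvtColor(p,cv2.COLOR_RGB2HSV).astype(int)
m=(hsv[...,0]>4)&(hsv[...,0]<20)&(hsv[...,1]>110)&(abs(hx)<30)&(abs(hy)<38)&(hz>12)&(hz<65)&(d>0)
print("flap",m.sum(),np.polyfit(hz[m],hx[m],1),hx[m].std())
p,d=ctrl.capture("top");c=ctrl.get_calibration("top");K,T=c["intrinsics"],c["pose"]
# rectify the chute at the carton top's height: 3 px/mm, hatch x 0..200, y 60..-60
for z in (95,):
    Ti=np.linalg.inv(T)
    def px(P): q=Ti[:3,:3]@P+Ti[:3,3]; return [K[0,0]*q[0]/-q[2]+K[0,2],-K[1,1]*q[1]/-q[2]+K[1,2]]
    hp=[(0,60),(200,60),(200,-60),(0,-60)]
    H=cv2.getPerspectiveTransform(np.float32([px(hatch(a,b,z-95)) for a,b in hp]),np.float32([(0,0),(600,0),(600,360),(0,360)]))
    o=cv2.warpPerspective(p,H,(600,360),flags=cv2.INTER_CUBIC)
o=cv2.normalize(o,None,0,255,cv2.NORM_MINMAX)
cv2.imwrite("pics/t6.png",o[:,:,::-1])
E
```

```text
flap 64 [-0.0694703   5.14886379] 1.7956264714336971
```

View pics/t6.png

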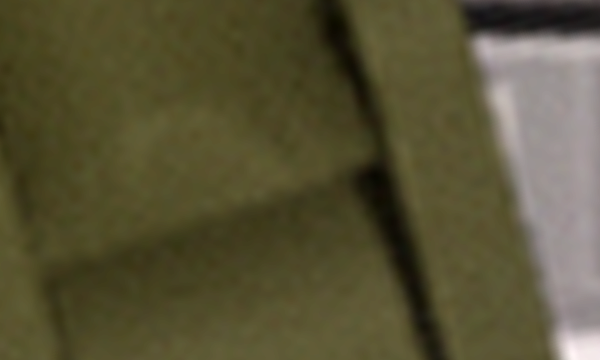

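The arm hides the chute from the top camera, so I move it aside. I also compare the flap with the first scene picture, when it was certainly shut.

```bash
python3 - <<'E'
from rig import ctrl
from h import *
ctrl.servo_line(hatch(-130,0,220),v=200)
ctrl.goto([420,-150,320],down(8.7))
def flap(p,d,K,T):
    W=cloud(p,d,K,T); rel=W-SILL; hx,hy,hz=rel@U,rel@N,rel[...,2]
    hsv=cv2.cvtColor(p,cv2.COLOR_RGB2HSV).astype(int)
    m=(hsv[...,0]>4)&(hsv[...,0]<20)&(hsv[...,1]>110)&(abs(hx)<30)&(abs(hy)<38)&(hz>12)&(hz<65)&(d>0)
    print("flap",m.sum(),np.polyfit(hz[m],hx[m],1) if m.sum()>5 else "",hx[m].mean())
f=np.load("scene.npz"); flap(f["p"],f["d"],f["K"],f["T"])
p,d=ctrl.capture("scene");c=ctrl.get_calibration("scene"); flap(p,d,c["intrinsics"],c["pose"])
p,d=ctrl.capture("top");c=ctrl.get_calibration("top");K,T=c["intrinsics"],c["pose"]
Ti=np.linalg.inv(T)
def px(P): q=Ti[:3,:3]@P+Ti[:3,3]; return [K[0,0]*q[0]/-q[2]+K[0,2],-K[1,1]*q[1]/-q[2]+K[1,2]]
hp=[(0,60),(200,60),(200,-60),(0,-60)]
H=cv2.getPerspectiveTransform(np.float32([px(hatch(a,b,0)) for a,b in hp]),np.float32([(0,0),(600,0),(600,360),(0,360)]))
o=cv2.normalize(cv2.warpPerspective(p,H,(600,360),flags=cv2.INTER_CUBIC),None,0,255,cv2.NORM_MINMAX)
cv2.imwrite("pics/t7.png",o[:,:,::-1]); print(ctrl.current_t())
E
```

```text
flap 36 [-0.12124064  7.59168959] 3.081893707518418
flap 33 [0.00944046 2.12284533] 2.4922557206248475
28.5167
```

View pics/t7.png

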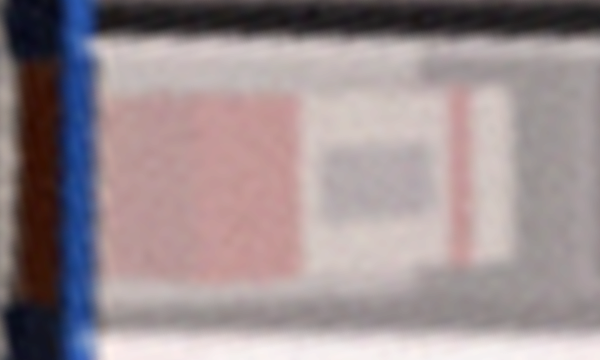

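With the arm clear, the carton is seen through the cover with its front end at px 515, about 172 mm past the sill at deck height. That puts its centre near 105 mm, against the stop and centred in the chute. The flap reads shut, the same as at the start within noise. Handing in.

```bash
python3 -c "
from rig import ctrl
ctrl.sign_off(); print(ctrl.current_t())"
```

```text
the job is handed in; nothing more can be done
the job is handed in; nothing more can be done
```

The red-banded carton is posted and the job is handed in, at about 28.5 s on the robot's clock of the 56 s allowed. No verdict was reported.

**What I did:** I laid the carton on the deck and let go; the check there gave x = -110 mm, y = 0 and 0.2° off the lane. I then pushed it through the flap with shut fingers. The first push stopped early on its own 25 N force threshold. I backed off, found nothing jammed in the pictures, and finished with a second push at a 50 N threshold, which was not reached.

**Last checks:**
- **Carton:** it lies in the chute, centred, with its centre about 105 mm past the sill. I judged this from one picture through the clear cover, so it is a rough figure. I did not measure its speed or tilt.
- **Flap:** it looks shut in the pictures and sits where it did at the start. Its angle could not be resolved better than about 0.1 rad: the fits gave 0.01 and 0.07 rad at the end, and 0.12 rad in the first picture, when it was certainly shut. One earlier fit was spoiled by the yellow lines and redone.
- **Bystanders:** the blue carton, green carton and tape roll were within about 2 mm of where they started. I did not re-measure the bottle, but the arm's path stayed well clear of it.
- **Robot:** it was parked clear of everything.

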